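# Scan and cover the bath-tablet pots

## Task

Log the bath-tablet pots that are out today with the hand scanner: going from the tallest pot to the shortest, point the scanner's window squarely at the middle of each pot's bar label from about 7 cm away and hold it steady there for three full seconds. Put the scanner back in its cradle as you found it, and cover every pot with the lid of its own size, seated level on the rim; the pots stay standing on the work surface. Leave the massager, the bottle and the scoop alone.

Things in the scene. Friction and masses are not known exactly. Their poses are not given: they have to be found in the camera images.
- pot_tall: the tallest pot, loose, may be absent: round, open-topped, grey plastic, 92 mm outer diameter, 110 mm high, wall 4 mm (mouth 84 mm), standing on the work surface. Origin: centre of its underside; z up; a small angled label holder sticks out 35 mm from its wall at the foot on its own -x side
- tag_tall: the bar label of that pot (moves with it, absent with it): a 36 x 38 mm white paper label with black bars on the pot's label holder, leaning back 45 degrees so that it faces outwards and up. Origin: centre of the label's face, 66 mm from the pot's axis and 32 mm above its foot; its +z is the outward normal of the label (45 degrees above level), its y runs level across the label
- pot_mid: the middle-sized pot, loose, may be absent: round, open-topped, grey plastic, 74 mm outer diameter, 85 mm high, wall 4 mm (mouth 66 mm), standing on the work surface. Origin: centre of its underside; z up; a small angled label holder sticks out 35 mm from its wall at the foot on its own -x side
- tag_mid: the bar label of that pot (moves with it, absent with it): a 36 x 38 mm white paper label with black bars on the pot's label holder, leaning back 45 degrees so that it faces outwards and up. Origin: centre of the label's face, 57 mm from the pot's axis and 32 mm above its foot; its +z is the outward normal of the label (45 degrees above level), its y runs level across the label
- pot_short: the shortest pot, loose, may be absent: round, open-topped, grey plastic, 56 mm outer diameter, 60 mm high, wall 4 mm (mouth 48 mm), standing on the work surface. Origin: centre of its underside; z up; a small angled label holder sticks out 35 mm from its wall at the foot on its own -x side
- tag_short: the bar label of that pot (moves with it, absent with it): a 36 x 38 mm white paper label with black bars on the pot's label holder, leaning back 45 degrees so that it faces outwards and up. Origin: centre of the label's face, 48 mm from the pot's axis and 32 mm above its foot; its +z is the outward normal of the label (45 degrees above level), its y runs level across the label
- lid_tall: loose white lid of pot_tall (there even if its pot is absent): disc 98 mm across, 5 mm thick; under it a tapered plug 76 mm across, 10 mm deep, that enters the mouth with 4 mm play all round; on top a round knob 22 mm thick, 24 mm high. Origin: centre of the plug's underside, z up; starts standing on its plug on the work surface; seated, the disc rests on the rim, origin 100 mm above the pot's
- lid_mid: loose white lid of pot_mid (there even if its pot is absent): disc 80 mm across, 5 mm thick; under it a tapered plug 58 mm across, 10 mm deep, that enters the mouth with 4 mm play all round; on top a round knob 22 mm thick, 24 mm high. Origin: centre of the plug's underside, z up; starts standing on its plug on the work surface; seated, the disc rests on the rim, origin 75 mm above the pot's
- lid_short: loose white lid of pot_short (there even if its pot is absent): disc 62 mm across, 5 mm thick; under it a tapered plug 40 mm across, 10 mm deep, that enters the mouth with 4 mm play all round; on top a round knob 22 mm thick, 24 mm high. Origin: centre of the plug's underside, z up; starts standing on its plug on the work surface; seated, the disc rests on the rim, origin 50 mm above the pot's
- scanner: hand scanner, loose, about 0.2 kg, lying level in its cradle: a straight black handle 130 mm long (x), 30 mm wide (y), 26 mm high (z), with a grey head 38 mm wide at its +x end bent 45 degrees downwards. Origin: centre of the handle's underside; x along the handle to the head, z up. It balances about 15 mm ahead of the middle; the head reaches 18 mm below the handle's underside
- beam: the dark reading window on the face of the scanner's head (moves with the scanner), 90 mm ahead of and 6.5 mm below the scanner's origin. Origin: centre of the window; its +z is the direction of the beam: forwards and 45 degrees down when the handle is level. There is no trigger: it reads by itself a label 40 to 120 mm ahead in the middle of the beam
- cradle: the scanner's white plastic cradle, fixed to the work surface: a 96 x 80 mm base 8 mm thick with two U-shaped saddles at x = +-42 mm, each 14 mm long in x; saddle floor 45 mm above the work surface, cheeks 12 mm higher, 38 mm apart (4 mm play each side of the handle). Origin: centre of its underside. The docked scanner has its origin 45 mm above the cradle's origin and its x along the cradle's x
- massager: bystander: blue silicone massager puck, 72 mm across, 29 mm high, loose; origin at centre of underside
- bottle: bystander: closed clear bottle, 60 mm across, 170 mm high, loose; origin at centre of underside
- scoop: bystander: small green plastic scoop, bowl 75 x 55 x 38 mm with an 85 mm handle along its +x, loose; origin under the bowl's centre
There are look-alikes about, which are no part of the job. What is shaped like the scanner but orange is not meant.

How it is judged:
By the outcome, as a careful person would: the job done as asked, in the order asked, and still so for the second after the job is handed in, with the robot touching nothing.
Of pot_tall, pot_mid, pot_short only 2 to 3 are there at a start; the rules pass over those that are not, and their reading is None.
At some moment in a run one of pot_tall, pot_mid, pot_short may be knocked a few centimetres aside while the robot is not near it.
It also fails if it takes over 210 s, if anything falls off the work surface, if the arm or the gripper's body presses on something with over 40 N, if the wrist force passes 120 N, or if a joint passes its speed limit or range.

## Robot

A 6-joint arm with a two-finger parallel gripper is mounted at the origin on the work surface. World frame = base frame: x ahead of the robot, y to its left, z up, the work surface at z = 0. Lengths are in mm, angles in rad, forces in N, time in s.
With the tool pointing down it reaches from about 300 to 775 mm from the base axis. Payload 14.6 kg.
Tool frame: the origin (TCP) lies on the centre line of the jaws, within the pads' length; the fingertips stand 19 mm ahead of it and the grasp point (between the pads) is the TCP (bot.tip_reach is the distance from the TCP to the fingertips, in mm); y points along the fingers, x is the direction in which the jaws open and shut, and the axes are right-handed (so a half turn about y gives the same grasp; the last joint's range is limited). The gripper opens to 85 mm and grips with 20 to 120 N. Pads are 22 mm wide; open, the fingers measure 114 mm over their backs; the gripper's body (76 mm by 85 mm) begins 54 mm behind the grasp point. The pads swing forward as they close: fully open they stand 13 mm farther back than shut.
Start: joints at [1.089, 0.3, 1.521, -0, 1.321, -0.067], TCP at [221.65, 503.35, 250.281] pointing down, gripper open.
Joint ranges: [-3.03, 3.03], [-0.79, 2.21], [0.23, 2.52], [-1.04, 4.18], [0, 3.07], [-2.55, 2.55]. Speed limits (rad/s): [2.22, 2.22, 2.57, 3.14, 3.14, 3.14].

## Interface

Orientations are given as a unit quaternion [w, x, y, z].
In Python, from rig import bot gives the robot as it stands. Calls block until the motion is done:
- bot.move_to(position, orientation): joint-space move of the TCP to a pose.
- bot.servo_line(position, attitude=None, speed=150, until_force=None): straight line of the TCP; attitude=None keeps the orientation; speed is the mean speed in mm/s. With until_force (N) it stops when the force on the tool has changed by that much, and returns True; else False.
- bot.move_joints(angles): joint-space move.
- bot.move_gripper(opening, grip_force=None): finger opening in mm; grip_force is the grip in N (None keeps the last); returns when the fingers have stopped.
- bot.dwell(seconds).
- bot.ik(position, orientation): joint angles nearest the present ones, or None.
- bot.read_state(): the state.
- bot.read_camera(name): name is "side" or "top"; returns a dict with "image" (420x560x3 uint8, blue, green, red), "depth" (420x560 float32, mm along the optical axis (not along the pixel's ray), 0 where there is no reading), "fovy" (degrees; the focal length in pixels is half the picture's height over the tangent of half this angle, whatever the lens; pixels are square), "cx", "cy" (the principal point, pixels), "eye" and "attitude" of the camera in the world. Camera axes: x right, y down, z forward; pixel columns grow to the right and rows downward; lengths in mm; the calibration is good to about 2 mm. A picture is of the moment at which its call begins.
A pose or a line that the arm cannot do raises bot.MotionError and nothing moves.
- bot.finish_job(): hands the job in, once; it reports no verdict.
The state is a dict: "clock": time; "joint_positions": joint angles; "qvel": joint speeds; "effort": joint torques, N m; "ee_pos": TCP position; "tool_rot": TCP orientation; "ft_force": force on the tool from outside, world axes, zero at the start; "moment": the same for the moment, N m; "grip_width": finger opening in mm.
Only numpy, scipy, OpenCV 4.12 (cv2) and the standard library are available. Lean on these libraries where they do the work, as an engineer would, in place of code of your own. Each camera call takes 0.05 s, during which the arm holds its last target.

## Working session

There is one attempt and no reset: what is moved stays moved. The work goes in short steps, each a Python script; the robot and the scene stay as the last script left them, time stands still between calls to the robot, and variables do not carry over. Pictures are saved under pics/ and viewed, and the job is handed in when it is done.

```bash
ls; mkdir -p pics; python3 - <<'E'
from rig import bot
import cv2,numpy as np
for n in ("top","side"):
    c=bot.read_camera(n); cv2.imwrite(f"pics/{n}0.png",c["image"]); np.savez(f"/tmp/{n}0.npz",**c)
    print(n,c["fovy"],c["cx"],c["cy"],c["eye"],c["attitude"])
s=bot.read_state();print(s)
E
```

```text
pics
top 56.66729400561513 278.17202409901137 209.42341538160642 [ 329.39824739   40.8051992  1256.74786183] [-0.03521423  0.70829301 -0.70462463  0.02418882]
side 47.81339405368851 276.13934673736213 215.32131582456705 [ 273.35450217 1168.53873966  774.32135459] [ 0.02121199 -0.06190839  0.87507933 -0.47953475]
{'clock': 0.1, 'joint_positions': array([ 1.08940881e+00,  3.00455132e-01,  1.52151447e+00, -4.34289141e-06,
        1.32072248e+00, -6.65749871e-02]), 'qvel': array([ 0.00097259, -0.00085227, -0.00161532, -0.00090989, -0.00217367,
        0.00068378]), 'effort': array([ 2.43049653e-03, -5.44377351e+01, -3.62368655e+01,  2.65715965e-05,
        3.07194350e-03,  2.95611471e-05]), 'ee_pos': array([221.5620423 , 503.18909539, 249.75824634]), 'tool_rot': array([-0.59205355,  0.59243662,  0.38598495, -0.38666144]), 'ft_force': array([0.36338242, 0.69194437, 0.74814408]), 'moment': array([-0.04772016,  0.01020361, -0.01300058]), 'grip_width': 85.45521250134384}
```

View pics/top0.png

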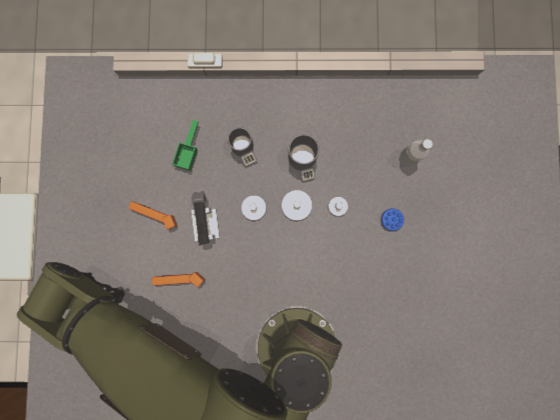

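View pics/side0.png

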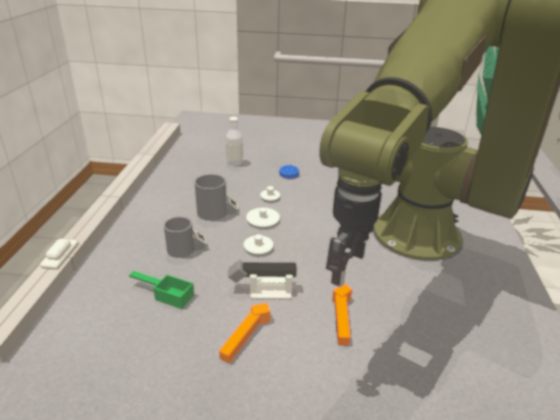

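The top picture shows two pots, at px (302,152) and (241,143), and three lids at (254,208), (297,205) and (339,206). The black scanner sits in the white cradle at (201,218). The orange look-alikes are at (152,215) and (178,280); the black one is the one meant, because it is black and in the cradle. I'll measure and enlarge.

```bash
cat > h.py <<'E'
import numpy as np, cv2
from scipy.spatial.transform import Rotation as R
def rot(q): return R.from_quat(q,scalar_first=True)
def qof(M): return R.from_matrix(M).as_quat(scalar_first=True)
def cloud(c):
    im=c["image"];d=np.array(c["depth"],float);h,w=d.shape
    f=h/2/np.tan(np.radians(float(c["fovy"]))/2)
    u,v=np.meshgrid(np.arange(w),np.arange(h))
    P=np.stack([(u-float(c["cx"]))/f*d,(v-float(c["cy"]))/f*d,d],-1)
    W=P.reshape(-1,3)@rot(c["attitude"]).as_matrix().T+c["eye"]
    W=W.reshape(h,w,3); W[d<=0]=np.nan
    return W
def circ(xy):
    A=np.c_[2*xy,np.ones(len(xy))];s=np.linalg.lstsq(A,(xy**2).sum(1),rcond=None)[0]
    return s[:2],np.sqrt(s[2]+s[:2]@s[:2])
E
python3 - <<'E'
from h import *
c=dict(np.load("/tmp/top0.npz"));W=cloud(c);im=c["image"]
cr=im[115:260,180:355];cv2.imwrite("pics/crop0.png",cv2.resize(cr,None,fx=4.5,fy=4,interpolation=cv2.INTER_CUBIC))
c2=dict(np.load("/tmp/side0.npz"));W2=cloud(c2)
cr=c2["image"][160:310,150:310];cv2.imwrite("pics/crop1.png",cv2.resize(cr,None,fx=4,fy=4,interpolation=cv2.INTER_CUBIC))
print("table z", np.nanmedian(W[230:250,250:330,2]), np.nanmedian(W2[300:350,380:420,2]))
Z=W[...,2]
m=((Z>6)&(Z<200)).astype(np.uint8)
n,l,s,ce=cv2.connectedComponentsWithStats(m)
for i in range(1,n):
    if s[i,4]>30:
        k=l==i; print(i,s[i],np.round(ce[i]),"zmax",np.round(Z[k].max(),1),"mean",np.round(W[k].mean(0)),"min",np.round(W[k].min(0)),"max",np.round(W[k].max(0)))
E
```

```text
table z 0.09554286448917537 0.41996442610002305
1 [ 113   52  372   25 8274] [299.  63.] zmax 75.9 mean [909.  -4.  38.] min [ 879. -600.    6.] max [947. 603.  76.]
289 [172 120  27  51 419] [187. 147.] zmax 44.1 mean [634. 354.  29.] min [561. 320.   6.] max [721. 409.  44.]
322 [228 127  29  40 704] [242. 145.] zmax 89.1 mean [637. 176.  43.] min [575. 133.   6.] max [696. 226.  89.]
362 [ 289  134   31   47 1020] [304. 155.] zmax 115.0 mean [603. -20.  49.] min [528. -62.   6.] max [654.  28. 115.]
386 [400 139  33  27 569] [416. 152.] zmax 175.6 mean [ 601. -351.  103.] min [ 578. -412.    6.] max [ 667. -331.  176.]
625 [282 190  30  31 722] [297. 205.] zmax 45.3 mean [449.   1.  16.] min [400. -45.   8.] max [497.  48.  45.]
633 [192 192  28  52 961] [203. 219.] zmax 80.5 mean [399. 292.  49.] min [326. 250.   6.] max [485. 338.  80.]
648 [242 196  25  24 476] [254. 207.] zmax 44.7 mean [440. 139.  17.] min [403. 100.   7.] max [477. 177.  45.]
649 [329 197  19  19 293] [338. 206.] zmax 44.6 mean [ 446. -130.   18.] min [ 417. -160.    6.] max [ 476. -102.   45.]
675 [129 202  49  28 479] [155. 215.] zmax 42.6 mean [414. 451.  32.] min [369. 384.   6.] max [455. 535.  43.]
699 [381 208  24  23 411] [392. 219.] zmax 34.3 mean [ 403. -301.   22.] min [ 370. -337.    8.] max [ 440. -267.   34.]
932 [152 272  54  15 498] [179. 279.] zmax 45.2 mean [213. 368.  32.] min [192. 292.   6.] max [235. 455.  45.]
1028 [ 258  308   79   67 1762] [284. 332.] zmax 199.5 mean [56. 39. 38.] min [ -78. -116.    6.] max [125. 121. 200.]
```

```bash
ls pics
```

```text
crop0.png
crop1.png
side0.png
top0.png
```

View pics/crop0.png

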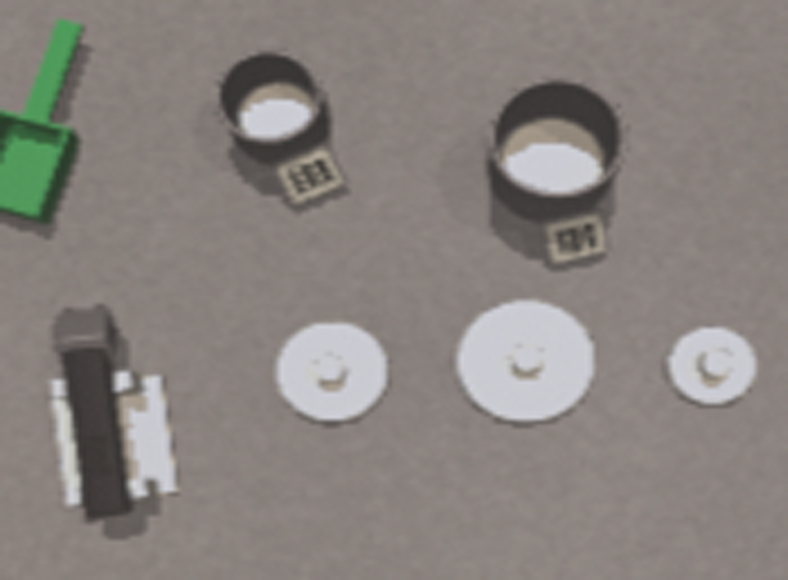

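View pics/crop1.png

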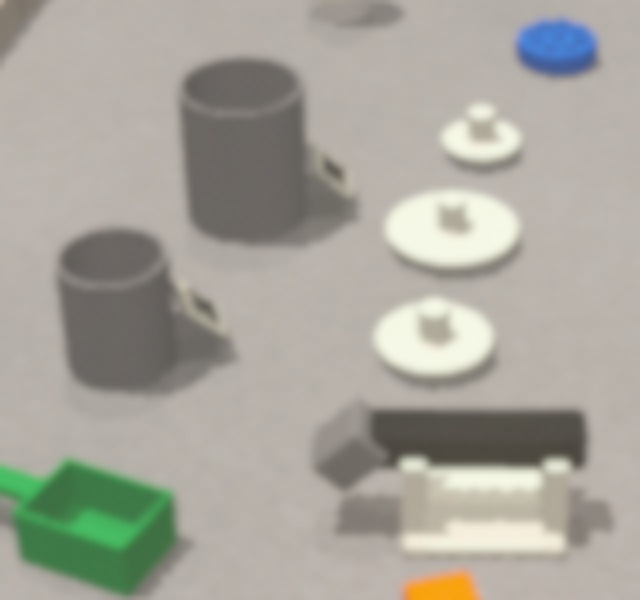

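Heights of about 112 and 87 mm mean pot_tall at (302,152) and pot_mid at (241,143); pot_short is absent. The crop confirms that the black scanner is in the cradle with its head away from the robot. Next, precise fits.

```bash
cat > meas.py <<'E'
from h import *
from scipy.optimize import least_squares
def fitpot(W,ctr,H,ro,rim_r):
    Z=W[...,2]; d=np.hypot(W[...,0]-ctr[0],W[...,1]-ctr[1])
    k=(np.abs(Z-H)<6)&(d<ro+15)
    xy=W[k][:,:2]
    # known mean radius, robust
    f=lambda p:np.hypot(*(xy-p).T)-rim_r
    s=least_squares(f,ctr,loss="soft_l1",f_scale=1.5)
    return s.x,len(xy),np.median(np.abs(s.fun)),circ(xy)
def label(W,im,c,ro,lab):
    # pale pixels near the expected radius, z 15..50
    Z=W[...,2]; d=np.hypot(W[...,0]-c[0],W[...,1]-c[1])
    k=(Z>14)&(Z<50)&(d>ro+4)&(d<lab+25)
    P=W[k]; return P,k
def measpots(cams,g={"tall":(603,-10),"mid":(650,180)}):
    out={}
    for n,H,ro,lab in (("tall",110,46,66),("mid",85,37,57)):
        if n not in g: continue
        for cn,c in cams.items():
            W=cloud(c)
            x,N,r,cc=fitpot(W,np.array(g[n],float),H,ro,ro-2)
            P,k=label(W,c["image"],x,ro,lab)
            m=P.mean(0) if len(P) else np.full(3,np.nan)
            v=m[:2]-x
            print(n,cn,"axis",np.round(x,1),N,"res",round(r,2),"free circ",np.round(cc[0],1),np.round(cc[1],1),"label",np.round(m,1),len(P),"dist",np.round(np.hypot(*v),1),"yaw(deg)",np.round(np.degrees(np.arctan2(-v[1],-v[0])),1))
            out[n,cn]=(x,m)
    return out
E
python3 - <<'E'
from meas import *
cams={n:dict(np.load(f"/tmp/{n}0.npz")) for n in("top","side")}
measpots(cams)
for cn,c in cams.items():
    W=cloud(c);Z=W[...,2]
    for n,g,r in(("tall",(449,1),49),("mid",(440,139),40),("short",(446,-130),31)):
        d=np.hypot(W[...,0]-g[0],W[...,1]-g[1])
        k=(abs(Z-15)<5)&(d<r+8); kb=(Z>32)&(d<30)
        xy=W[k][:,:2];
        hull=cv2.convexHull(xy.astype(np.float32))[:,0]; (cx,cy),rr=cv2.minEnclosingCircle(hull)
        print(cn,n,"disc",np.round(xy.mean(0),1),"enc",round(cx,1),round(cy,1),round(rr,1),"z",np.round(np.median(W[k][:,2]),1),"knob",np.round(W[kb].mean(0),1),kb.sum())
    d=(np.abs(W[...,0]-400)<110)&(np.abs(W[...,1]-292)<70)&(Z>3)
    im=c["image"].astype(int)
    k=d&(im.max(2)<75)&(Z>50)
    P=W[k]; print(cn,"handle z med",np.median(P[:,2]),k.sum())
    kt=k&(abs(Z-71)<3.5); P=W[kt];
    rc=cv2.minAreaRect(P[:,:2].astype(np.float32)); print("handle top rect",rc,P.mean(0))
    q=P[:,:2]-P[:,:2].mean(0);ev=np.linalg.svd(q,full_matrices=False)[2][0];print("axis yaw",np.degrees(np.arctan2(ev[1],ev[0])))
    k=d&(im.min(2)>140); P=W[k]; print("cradle rect",cv2.minAreaRect(P[:,:2].astype(np.float32)),k.sum())
    lo=P[P[:,2]<14]; print("base rect",cv2.minAreaRect(lo[:,:2].astype(np.float32)), "cheek z",np.percentile(P[:,2],[50,90,98]))
E
```

```text
tall top axis [607.8 -16.3] 143 res 1.1 free circ [607.8 -16.3] 43.7 label [546.  -33.   32.6] 149 dist 64.0 yaw(deg) 15.1
tall side axis [606.1 -13.5] 163 res 1.34 free circ [606.2 -13.5] 43.7 label [544.8 -24.5  30.6] 119 dist 62.3 yaw(deg) 10.2
mid top axis [645.6 179.8] 114 res 1.1 free circ [645.6 179.8] 34.8 label [596.5 156.   33.7] 150 dist 54.6 yaw(deg) 25.9
mid side axis [643.9 182.3] 168 res 1.32 free circ [643.9 182.4] 34.6 label [594.6 164.3  30.8] 144 dist 52.6 yaw(deg) 20.1
top tall disc [449.    1.1] enc 449.3 1.1 48.8 z 15.1 knob [449.1   1.2  38.5] 38
top mid disc [440.  138.7] enc 440.5 139.3 39.8 z 15.2 knob [439.4 138.9  39.1] 37
top short disc [ 445.9 -130.1] enc 446.1 -130.5 31.0 z 15.2 knob [ 446.  -130.6   39.4] 40
top handle z med 70.83529716131761 398
handle top rect ((395.1786193847656, 297.0538024902344), (140.720703125, 32.45479965209961), 6.123234272003174) [389.59646875 295.21416622  71.06023422]
axis yaw -171.96165407146842
cradle rect ((384.8428955078125, 296.7243957519531), (96.27615356445312, 81.7136001586914), 8.335089683532715) 357
base rect ((383.86505126953125, 296.60845947265625), (94.18588256835938, 81.78836822509766), 8.426865577697754) cheek z [ 8.3995575  54.72123294 59.25089162]
side tall disc [446.5   9.9] enc 447.7 0.6 53.8 z 15.3 knob [446.4   5.7  38.2] 35
side mid disc [437.4 147.9] enc 437.7 141.4 41.2 z 15.3 knob [437.3 143.7  37.6] 47
side short disc [ 443.2 -122.7] enc 443.3 -128.0 32.8 z 15.7 knob [ 444.3 -126.3   37.4] 31
side handle z med nan 0
handle top rect ((0.0, 0.0), (0.0, 0.0), 0.0) [nan nan nan]
  return _methods._mean(a, axis=axis, dtype=dtype,
  ret = ret.dtype.type(ret / rcount)
<stdin>:17: RuntimeWarning: Mean of empty slice.
  ret = um.true_divide(
<stdin>:18: RuntimeWarning: Mean of empty slice.
Traceback (most recent call last):
IndexError: index 0 is out of bounds for axis 0 with size 0
```

```bash
python3 - <<'E'
from h import *
from scipy.ndimage import map_coordinates
def proj(c,P):
    f=420/2/np.tan(np.radians(float(c["fovy"]))/2)
    q=(np.asarray(P)-c["eye"])@rot(c["attitude"]).as_matrix()
    return np.c_[q[:,0]/q[:,2]*f+float(c["cx"]),q[:,1]/q[:,2]*f+float(c["cy"])]
yaw=np.radians(8.2);ux=np.array([np.cos(yaw),np.sin(yaw)]);uy=np.array([-ux[1],ux[0]])
o=np.array([384.3,296.7])
for cn in("top","side"):
    c=dict(np.load(f"/tmp/{cn}0.npz"));g=cv2.cvtColor(c["image"],cv2.COLOR_BGR2GRAY).astype(float)
    s=np.arange(-85,110,3)
    acc=0
    for t in(-6,0,6):
        P=np.array([[*(o+a*ux+t*uy),71] for a in s]);p=proj(c,P);acc=acc+map_coordinates(g,[p[:,1],p[:,0]],order=1)/3
    print(cn,[(int(a),int(b)) for a,b in zip(s,acc)])
    t=np.arange(-45,46,3);P=np.array([[*(o+5*ux+b*uy),71] for b in t]);p=proj(c,P);print([(int(a),int(b)) for a,b in zip(t,map_coordinates(g,[p[:,1],p[:,0]],order=1))])
    # cradle base extents along x on exposed sides and model overlay
    img=cv2.resize(c["image"],None,fx=6,fy=6,interpolation=cv2.INTER_CUBIC)
    def poly(pts,col):
        q=(proj(c,pts)+.5)*6-.5; cv2.polylines(img,[q.astype(np.int32)],True,col,1)
    w=lambda x,y,z:[*(o+x*ux+y*uy),z]
    poly([w(-48,-40,8),w(48,-40,8),w(48,40,8),w(-48,40,8)],(0,0,255))
    poly([w(-65,-15,71),w(65,-15,71),w(65,15,71),w(-65,15,71)],(0,255,0))
    q=((proj(c,[[*o,50]])+.5)*6)[0].astype(int)
    cv2.imwrite(f"pics/sc_{cn}.png",img[max(0,q[1]-230):q[1]+230,max(0,q[0]-300):q[0]+300])
E
```

```text
top [(-85, 134), (-82, 134), (-79, 121), (-76, 111), (-73, 107), (-70, 108), (-67, 107), (-64, 96), (-61, 71), (-58, 60), (-55, 61), (-52, 62), (-49, 62), (-46, 62), (-43, 62), (-40, 61), (-37, 62), (-34, 62), (-31, 60), (-28, 58), (-25, 58), (-22, 59), (-19, 59), (-16, 59), (-13, 59), (-10, 59), (-7, 59), (-4, 58), (-1, 58), (2, 61), (5, 62), (8, 62), (11, 62), (14, 62), (17, 62), (20, 62), (23, 62), (26, 62), (29, 62), (32, 62), (35, 62), (38, 62), (41, 62), (44, 61), (47, 62), (50, 62), (53, 62), (56, 62), (59, 62), (62, 61), (65, 62), (68, 73), (71, 94), (74, 105), (77, 120), (80, 106), (83, 101), (86, 100), (89, 100), (92, 99), (95, 99), (98, 106), (101, 124), (104, 132), (107, 132)]
[(-45, 202), (-42, 202), (-39, 202), (-36, 202), (-33, 201), (-30, 201), (-27, 183), (-24, 161), (-21, 136), (-18, 90), (-15, 60), (-12, 61), (-9, 65), (-6, 64), (-3, 63), (0, 61), (3, 61), (6, 61), (9, 62), (12, 90), (15, 148), (18, 190), (21, 201), (24, 181), (27, 146), (30, 129), (33, 130), (36, 132), (39, 133), (42, 134), (45, 133)]
side [(-85, 179), (-82, 179), (-79, 179), (-76, 179), (-73, 179
[... 278 characters left out ...]
(5, 83), (8, 83), (11, 83), (14, 83), (17, 83), (20, 83), (23, 83), (26, 83), (29, 82), (32, 82), (35, 82), (38, 82), (41, 82), (44, 82), (47, 81), (50, 82), (53, 81), (56, 81), (59, 81), (62, 83), (65, 95), (68, 120), (71, 137), (74, 149), (77, 152), (80, 150), (83, 149), (86, 150), (89, 156), (92, 162), (95, 168), (98, 173), (101, 177), (104, 178), (107, 178)]
[(-45, 135), (-42, 145), (-39, 159), (-36, 170), (-33, 174), (-30, 176), (-27, 177), (-24, 177), (-21, 175), (-18, 168), (-15, 152), (-12, 128), (-9, 101), (-6, 87), (-3, 82), (0, 81), (3, 81), (6, 81), (9, 81), (12, 80), (15, 78), (18, 76), (21, 74), (24, 74), (27, 73), (30, 74), (33, 81), (36, 102), (39, 146), (42, 193), (45, 224)]
```

View pics/sc_top.png

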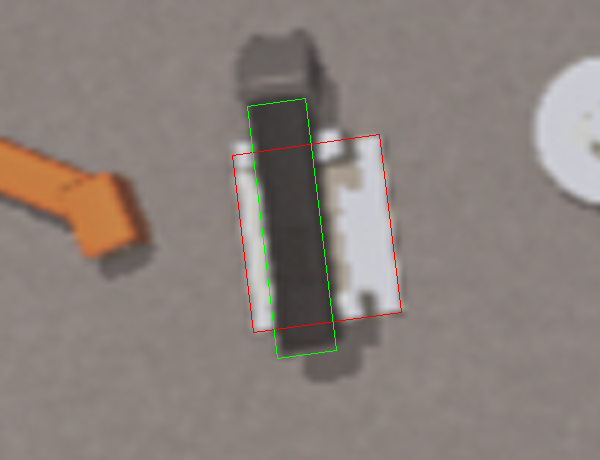

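View pics/sc_side.png

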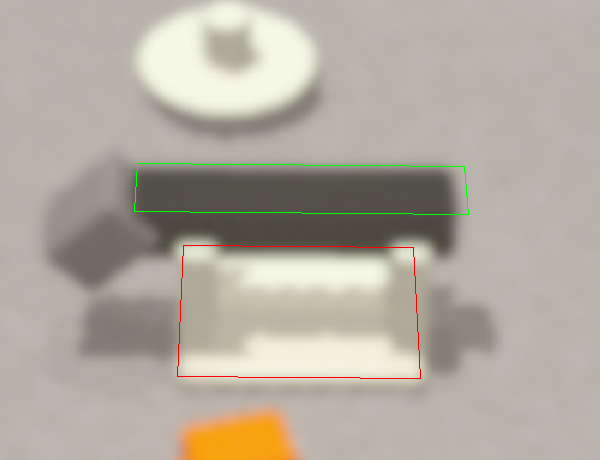

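```bash
cat >> h.py <<'E'
def down(yaw,flip=False):
    "tool pointing down, jaws opening across direction yaw (rad)"
    s=-1 if flip else 1
    x=s*np.array([-np.sin(yaw),np.cos(yaw),0]); y=np.array([0,0,-1.]); return qof(np.c_[x,y,np.cross(x,y)])
E
python3 - <<'E'
from rig import bot
from h import *
s=bot.read_state();print(rot(s["tool_rot"]).as_matrix().round(2))
for y in(8.2,15,26):
  for fl in(0,1):
    print(y,fl,[None if (q:=bot.ik(p,down(np.radians(y),fl))) is None else np.round(q,2) for p in([402,299,180],[430,-60,101],[480,100,101])])
E
```

```text
[[ 0.4  -0.   -0.92]
 [ 0.92 -0.    0.4 ]
 [-0.   -1.    0.  ]]
8.2 0 [array([ 0.57,  0.26,  1.74, -0.  ,  1.14, -1.15]), array([-0.22,  0.25,  1.98, -0.  ,  0.91, -1.94]), array([ 0.13,  0.36,  1.83, -0.  ,  0.95, -1.58])]
8.2 1 [array([ 0.57,  0.26,  1.74, -0.  ,  1.14,  1.99]), array([-0.22,  0.25,  1.98, -0.  ,  0.91,  1.2 ]), array([ 0.13,  0.36,  1.83, -0.  ,  0.95,  1.56])]
15 0 [array([ 0.57,  0.26,  1.74, -0.  ,  1.14, -1.27]), array([-0.22,  0.25,  1.98, -0.  ,  0.91, -2.06]), array([ 0.13,  0.36,  1.83, -0.  ,  0.95, -1.7 ])]
15 1 [array([ 0.57,  0.26,  1.74, -0.  ,  1.14,  1.88]), array([-0.22,  0.25,  1.98, -0.  ,  0.91,  1.09]), array([ 0.13,  0.36,  1.83, -0.  ,  0.95,  1.44])]
26 0 [array([ 0.57,  0.26,  1.74, -0.  ,  1.14, -1.46]), array([-0.22,  0.25,  1.98, -0.  ,  0.91, -2.25]), array([ 0.13,  0.36,  1.83, -0.  ,  0.95, -1.89])]
26 1 [array([ 0.57,  0.26,  1.74, -0.  ,  1.14,  1.68]), array([-0.22,  0.25,  1.98, -0.  ,  0.91,  0.89]), array([ 0.13,  0.36,  1.83, -0.  ,  0.95,  1.25])]
```

```bash
python3 - <<'E'
from rig import bot
from h import *
import json
yaw=np.radians(8.2);q=down(yaw,True);o=np.array([387.2,297.0]);g=o+13*np.array([np.cos(yaw),np.sin(yaw)])
bot.move_to([*g,160],q)
bot.move_gripper(80)
print(bot.servo_line([*g,57],speed=120,until_force=15)); s=bot.read_state();print(s["ee_pos"],s["ft_force"])
bot.move_gripper(25,40)
s=bot.read_state();print(s["ee_pos"],s["grip_width"],s["ft_force"],s["clock"])
json.dump(dict(tcp=list(map(float,s["ee_pos"])),q=list(map(float,s["tool_rot"])),cmd=[*map(float,g),57.],cmdq=list(map(float,q))),open("grasp.json","w"))
for n in("top","side"):
    c=bot.read_camera(n);np.savez(f"/tmp/{n}1.npz",**c);cv2.imwrite(f"pics/{n}1.png",c["image"])
E
```

```text
False
[400.38317886 299.04582801  57.6174186 ] [-0.12747217 -0.0043457  -0.17719273]
[400.18962445 299.00959071  57.36581257] 29.360259334360858 [-0.39801369 -0.74255636  5.97502211] 3.6417
```

View pics/side1.png

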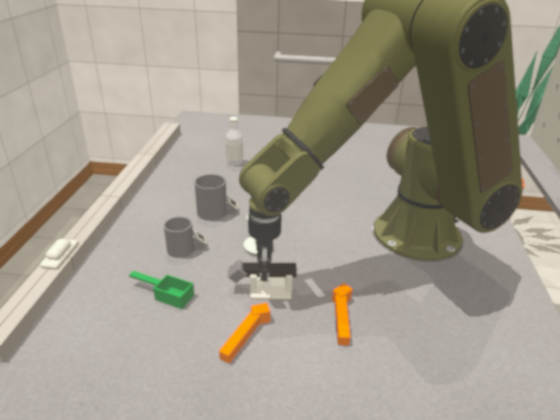

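View pics/top1.png

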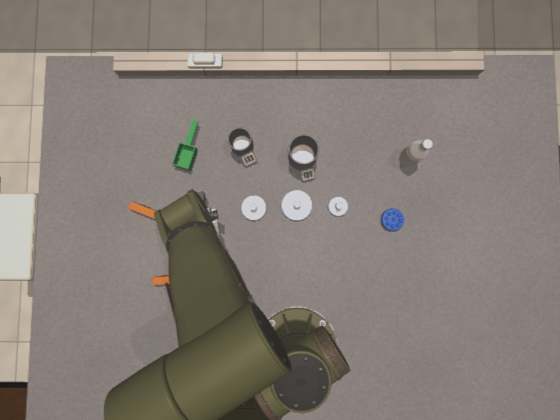

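Gripped at 29.4 mm, with the scanner level. Before scanning I'll check the label yaw by overlaying the label model.

```bash
cat >> h.py <<'E'
def proj(c,P):
    f=420/2/np.tan(np.radians(float(c["fovy"]))/2)
    q=(np.asarray(P,float)-c["eye"])@rot(c["attitude"]).as_matrix()
    return np.c_[q[:,0]/q[:,2]*f+float(c["cx"]),q[:,1]/q[:,2]*f+float(c["cy"])]
LAB={"tall":(66,46,110),"mid":(57,37,85)}
def labquad(ax,yaw,lab):
    u=np.array([np.cos(yaw),np.sin(yaw),0]);v=np.array([-u[1],u[0],0]);n=(-u+[0,0,1])/2**.5;t=np.cross(v,n)
    L=np.array([*ax,0])-lab*u+[0,0,32]
    return np.array([L+a*18*v+b*19*t for a,b in((1,1),(1,-1),(-1,-1),(-1,1))])
def overlay(cams,est,off,fn):
    tiles=[]
    for cn,c in cams.items():
        img=cv2.resize(c["image"],None,fx=8,fy=8,interpolation=cv2.INTER_CUBIC)
        for n,(ax,yaw) in est.items():
            a=np.array(ax)+off[cn]; lab,ro,H=LAB[n]
            th=np.linspace(0,2*np.pi,60)
            for pts,col in((labquad(a,yaw,lab),(0,0,255)),(np.c_[a[0]+ro*np.cos(th),a[1]+ro*np.sin(th),0*th+H],(0,255,0))):
                q=(proj(c,pts)+.5)*8-.5;cv2.polylines(img,[q.astype(np.int32)],True,col,1)
            q=((proj(c,[[*a,50]])+.5)*8)[0].astype(int)
            t=img[max(0,q[1]-240):q[1]+240,max(0,q[0]-240):q[0]+240]
            tiles.append(cv2.resize(t,(300,300)))
    k=len(est);cv2.imwrite(fn,np.vstack([np.hstack(tiles[i:i+k]) for i in range(0,len(tiles),k)]))
E
python3 - <<'E'
from meas import *
cams={n:dict(np.load(f"/tmp/{n}1.npz")) for n in("top","side")}
measpots(cams)
off={"top":(.8,-1.3),"side":(-.8,1.3)}
overlay(cams,{"tall":((607,-15),np.radians(14)),"mid":((644.8,181),np.radians(25))},off,"pics/ov1.png")
E
```

```text
tall top axis [607.8 -16.2] 135 res 1.11 free circ [607.8 -16.2] 43.8 label [546.1 -32.7  33.1] 148 dist 63.8 yaw(deg) 15.0
tall side axis [606.4 -14. ] 171 res 0.98 free circ [606.5 -14. ] 43.8 label [545.  -24.9  30.2] 121 dist 62.4 yaw(deg) 10.0
mid top axis [645.4 179.7] 114 res 1.24 free circ [645.5 179.8] 34.8 label [596.4 156.1  33.3] 152 dist 54.4 yaw(deg) 25.7
mid side axis [644.  182.2] 169 res 1.33 free circ [644.1 182.2] 34.8 label [594.7 163.9  30.8] 146 dist 52.6 yaw(deg) 20.4
```

View pics/ov1.png

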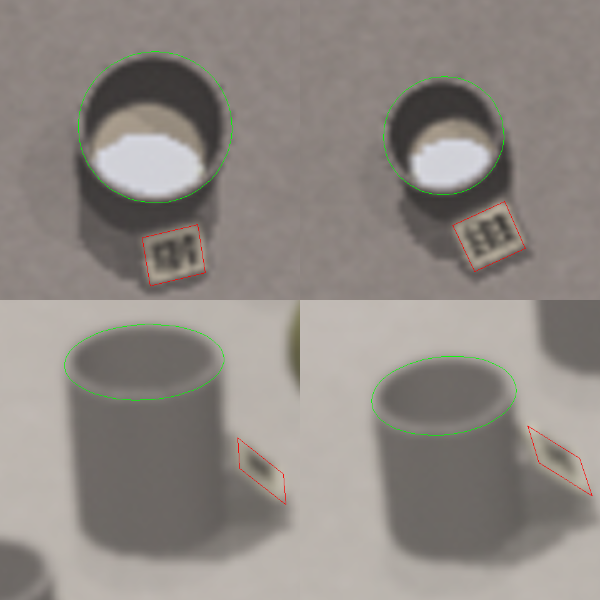

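Overlays (labels at tile px (174,255) and (488,236)) match yaws of 14° and 25°. Lift and scan the tall pot.

```bash
cat >> h.py <<'E'
def scan_tcp(ax,yaw,lab,d=70,dx=0.0):
    u=np.array([np.cos(yaw),np.sin(yaw),0]);n=(-u+[0,0,1])/2**.5
    win=np.array([*ax,0])-lab*u+[0,0,32]+d*n
    return win+(13-90+dx)*u+[0,0,12.4+6.5]
E
python3 - <<'E'
from rig import bot
from h import *
import json
g=json.load(open("grasp.json"))
bot.servo_line([*g["cmd"][:2],150],speed=120)
print(bot.read_state()["grip_width"],bot.read_state()["ft_force"])
yaw=np.radians(14);t=scan_tcp((607,-15),yaw,66);print(t)
q=down(yaw,True)
bot.move_to([t[0]-25,t[1],150],q)
bot.servo_line(t,q,speed=100)
bot.dwell(.3)
s=bot.read_state();print(s["ee_pos"],s["grip_width"],s["clock"])
for n in("top","side"):
    c=bot.read_camera(n);np.savez(f"/tmp/{n}2.npz",**c);cv2.imwrite(f"pics/{n}2.png",c["image"])
E
```

```text
29.635332088440325 [-0.42910108  0.39698157 -2.84419342]
[420.220523   -61.56935397 100.39747468]
[420.29955263 -61.60371883 100.76720706] 29.493147739035514 7.025
```

View pics/side2.png

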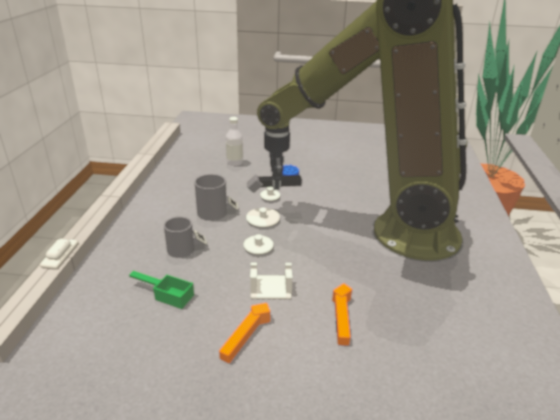

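View pics/top2.png

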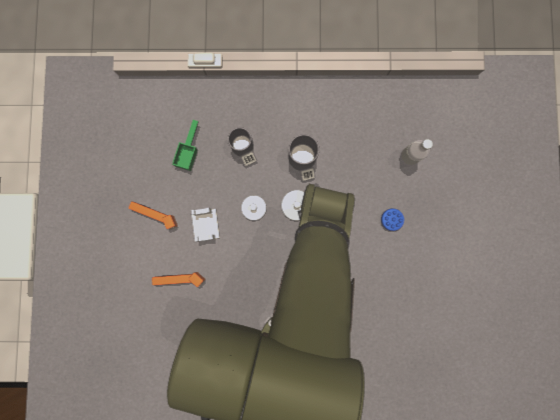

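```bash
python3 - <<'E'
from meas import *
cams={n:dict(np.load(f"/tmp/{n}2.npz")) for n in("top","side")}
measpots(cams)
c=cams["side"];yaw=np.radians(14);u=np.array([np.cos(yaw),np.sin(yaw),0]);v=np.array([-u[1],u[0],0]);z=np.array([0,0,1.])
o=np.array([420.3,-61.6,100.8])-13*u-12.4*z+[-.8,1.3,0]
img=cv2.resize(c["image"],None,fx=8,fy=8,interpolation=cv2.INTER_CUBIC)
w=lambda a,b,h:o+a*u+b*v+h*z
def poly(pts,col,cl=True):
    q=(proj(c,pts)+.5)*8-.5;cv2.polylines(img,[q.astype(np.int32)],cl,col,1)
for y in(15,-15): poly([w(-65,y,0),w(65,y,0),w(65,y,26),w(-65,y,26)],(0,255,0))
win=w(90,0,-6.5);b=(u-z)/2**.5
poly([win,win+70*b],(0,0,255),False)
poly(labquad(np.array([607,-15])+[-.8,1.3],yaw,66),(255,0,255))
q=((proj(c,[win])+.5)*8)[0].astype(int)
cv2.imwrite("pics/ov2.png",img[q[1]-220:q[1]+220,q[0]-250:q[0]+450])
E
```

```text
tall top axis [607.8 -16.2] 141 res 1.09 free circ [607.9 -16.2] 43.7 label [546.3 -32.8  33.1] 149 dist 63.8 yaw(deg) 15.1
tall side axis [605.7 -13.7] 168 res 1.57 free circ [605.9 -13.9] 43.8 label [545.3 -24.4  30.4] 114 dist 61.4 yaw(deg) 10.0
mid top axis [645.5 179.7] 110 res 1.05 free circ [645.6 179.8] 34.8 label [596.2 155.8  33.1] 153 dist 54.7 yaw(deg) 25.9
mid side axis [643.7 182.8] 175 res 1.24 free circ [643.8 182.7] 34.8 label [594.5 164.2  30.7] 146 dist 52.6 yaw(deg) 20.6
```

View pics/ov2.png

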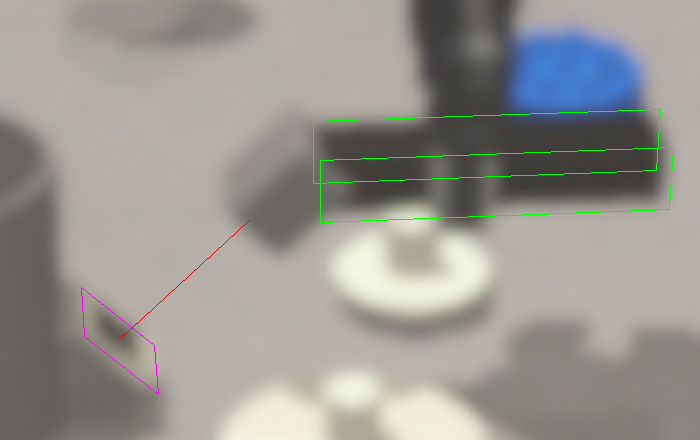

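The beam line at px (250,220)→(120,338) meets the middle of the label. Hold, and then check that the pots didn't move.

```bash
python3 - <<'E'
from rig import bot
from meas import *
bot.dwell(4.0)
s=bot.read_state();print(s["ee_pos"],s["clock"])
cams={n:bot.read_camera(n) for n in("top","side")}
measpots(cams)
E
```

```text
[420.22600702 -61.57141934 100.41112614] 11.125
tall top axis [607.8 -16.2] 137 res 1.1 free circ [607.8 -16.2] 43.6 label [546.  -32.8  32.8] 150 dist 64.0 yaw(deg) 15.0
tall side axis [606.1 -13.6] 168 res 1.41 free circ [606.1 -13.7] 44.1 label [545.8 -24.   30.8] 119 dist 61.2 yaw(deg) 9.8
mid top axis [645.5 179.6] 110 res 1.2 free circ [645.6 179.7] 34.7 label [596.5 155.9  32.8] 158 dist 54.4 yaw(deg) 25.8
mid side axis [643.8 182.5] 173 res 1.17 free circ [643.8 182.4] 34.7 label [594.6 164.3  30.9] 146 dist 52.5 yaw(deg) 20.3
```

Nothing moved. On to the mid pot.

```bash
python3 - <<'E'
from rig import bot
from meas import *
p=bot.read_state()["ee_pos"];q0=down(np.radians(14),True)
bot.servo_line([p[0]-30,p[1]-5,150],q0,speed=150)
yaw=np.radians(25);t=scan_tcp((644.8,181),yaw,57);q=down(yaw,True);print(t)
bot.move_to([t[0]-25,t[1]-10,150],q)
cams={n:bot.read_camera(n) for n in("top","side")};measpots(cams)
bot.servo_line(t,q,speed=100)
bot.dwell(.3)
s=bot.read_state();print(s["ee_pos"],s["grip_width"],s["clock"])
cams={n:bot.read_camera(n) for n in("top","side")};r=measpots(cams)
c=cams["side"];u=np.array([np.cos(yaw),np.sin(yaw),0]);v=np.array([-u[1],u[0],0]);z=np.array([0,0,1.])
o=s["ee_pos"]-13*u-12.4*z+[-.8,1.3,0]
img=cv2.resize(c["image"],None,fx=8,fy=8,interpolation=cv2.INTER_CUBIC)
w=lambda a,b,h:o+a*u+b*v+h*z
def poly(pts,col,cl=True):
    k=(proj(c,pts)+.5)*8-.5;cv2.polylines(img,[k.astype(np.int32)],cl,col,1)
for y in(15,-15): poly([w(-65,y,0),w(65,y,0),w(65,y,26),w(-65,y,26)],(0,255,0))
win=w(90,0,-6.5);b=(u-z)/2**.5
poly([win,win+70*b],(0,0,255),False)
poly(labquad(np.array([644.8,181])+[-.8,1.3],yaw,57),(255,0,255))
k=((proj(c,[win])+.5)*8)[0].astype(int)
cv2.imwrite("pics/ov3.png",img[k[1]-220:k[1]+220,k[0]-250:k[0]+450])
bot.dwell(4.0)
s=bot.read_state();print(s["ee_pos"],s["clock"])
cams={n:bot.read_camera(n) for n in("top","side")};measpots(cams)
E
```

```text
[478.49480979 103.45061622 100.39747468]
tall top axis [607.8 -16.3] 137 res 1.1 free circ [607.9 -16.3] 43.7 label [546.2 -32.8  33.2] 149 dist 63.8 yaw(deg) 15.0
tall side axis [606.  -13.9] 167 res 1.54 free circ [606.  -13.8] 43.8 label [541.5 -17.3  21.1] 43 dist 64.7 yaw(deg) 3.0
mid top axis [645.4 179.7] 115 res 1.02 free circ [645.5 179.7] 34.7 label [596.6 155.8  33.1] 152 dist 54.4 yaw(deg) 26.0
mid side axis [643.7 182.3] 174 res 1.15 free circ [643.7 182.3] 34.9 label [594.9 164.3  30.7] 146 dist 52.0 yaw(deg) 20.2
[478.5439574  103.4458378  100.78265429] 29.39210899702475 13.6083
tall top axis [607.7 -16.4] 138 res 1.1 free circ [607.8 -16.4] 43.8 label [546.  -32.8  33. ] 148 dist 63.9 yaw(deg) 14.9
tall side axis [605.9 -13.9] 167 res 1.52 free circ [605.8 -13.9] 43.7 label [549.8 -32.4  38.1] 51 dist 59.0 yaw(deg) 18.3
mid top axis [645.5 179.7] 115 res 1.17 free circ [645.6 179.7] 34.7 label [596.1 155.9  33.2] 153 dist 54.8 yaw(deg) 25.7
mid side axis [643.8 182.7] 174 res 1.19 free circ [643.7 182.7] 34.9 label [594.9 163.7  30.3] 149 dist 52.5 yaw(deg) 21.3
[478.49004341 103.45993201 100.39007365] 17.7083
tall top axis [607.8 -16.2] 140 res 1.21 free circ [607.9 -16.3] 43.8 label [546.2 -32.7  32.9] 148 dist 63.7 yaw(deg) 15.0
tall side axis [606.1 -13.7] 167 res 1.64 free circ [606.2 -13.9] 43.9 label [549.9 -31.3  38.7] 54 dist 58.9 yaw(deg) 17.4
mid top axis [645.5 179.7] 114 res 1.19 free circ [645.5 179.8] 34.6 label [596.1 156.   33.2] 154 dist 54.8 yaw(deg) 25.7
mid side axis [644.  182.6] 173 res 1.33 free circ [643.9 182.6] 34.8 label [594.6 164.1  30.6] 147 dist 52.7 yaw(deg) 20.6
```

View pics/ov3.png

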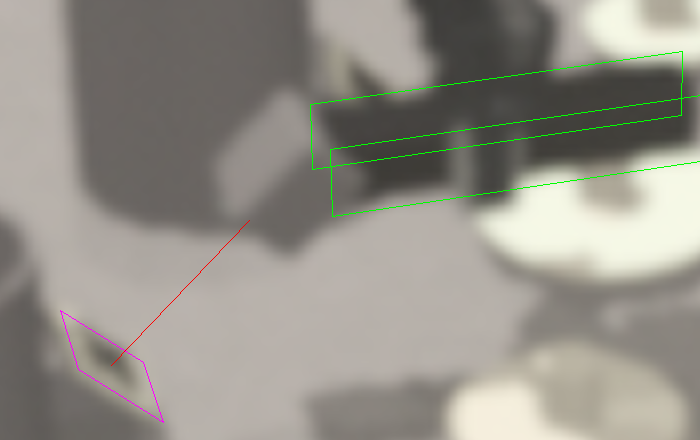

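Both readings were held for about 4 s with the pots unmoved. The beam in this picture ends mid-label at px (112,365). Return the scanner.

```bash
python3 - <<'E'
from rig import bot
from meas import *
import json
g=json.load(open("grasp.json"));q=np.array(g["cmdq"])
p=bot.read_state()["ee_pos"]
bot.servo_line([p[0]-30,p[1]-10,150],speed=150)
bot.move_to([*g["cmd"][:2],150],q)
bot.dwell(.2)
print(bot.servo_line([*g["cmd"][:2],70],q,speed=100,until_force=12))
print(bot.servo_line([*g["cmd"][:2],57.2],q,speed=25,until_force=6))
bot.dwell(.3)
s=bot.read_state();print(s["ee_pos"],s["ft_force"],s["clock"],s["grip_width"])
c=bot.read_camera("side");cv2.imwrite("pics/side4.png",cv2.resize(c["image"][190:320,180:340],None,fx=4,fy=4,interpolation=cv2.INTER_CUBIC))
E
```

```text
False
True
[399.93368968 298.78350408  57.39460752] [-0.77215111 -0.66278579  6.27992224] 21.1583 29.482647863568292
```

View pics/side4.png

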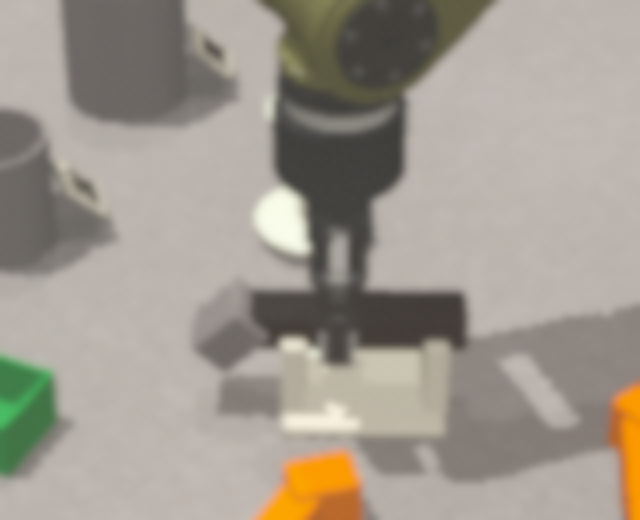

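```bash
python3 - <<'E'
from rig import bot
from meas import *
bot.move_gripper(80)
p=bot.read_state()["ee_pos"]; print(bot.read_state()["grip_width"])
bot.servo_line([p[0],p[1],160],speed=120)
# lid tall grasp
q=down(np.pi/2,False); L=np.array([448.2,2.4])
print([None if (k:=bot.ik(p_,down(a,f))) is None else np.round(k,2)[[0,5]] for a in(0,np.pi/2) for f in(0,1) for p_ in([448,2,100],[607,-15,160],[439,140,100],[645,181,140])])
bot.move_to([330,150,220],bot.read_state()["tool_rot"])
cams={n:bot.read_camera(n) for n in("top","side")};measpots(cams)
for n,c in cams.items(): np.savez(f"/tmp/{n}5.npz",**c);cv2.imwrite(f"pics/{n}5.png",c["image"])
print(bot.read_state()["clock"])
E
```

```text
80.12745589582987
[array([-0.08, -1.65]), array([-0.09, -1.66]), array([ 0.23, -1.34]), array([ 0.22, -1.35]), array([-0.08,  1.49]), array([-0.09,  1.49]), array([0.23, 1.8 ]), array([0.22, 1.79]), None, None, None, None, array([-0.08, -0.08]), array([-0.09, -0.09]), array([0.23, 0.23]), array([0.22, 0.22])]
tall top axis [607.6 -16.3] 136 res 1.05 free circ [607.7 -16.4] 43.8 label [545.9 -32.6  33.4] 147 dist 63.8 yaw(deg) 14.8
tall side axis [606.3 -13.7] 167 res 1.5 free circ [606.4 -13.7] 43.9 label [545.4 -24.1  30.8] 118 dist 61.7 yaw(deg) 9.7
mid top axis [645.4 179.7] 114 res 1.12 free circ [645.5 179.8] 34.7 label [596.2 155.7  33.3] 154 dist 54.7 yaw(deg) 26.0
mid side axis [643.7 182.3] 167 res 1.26 free circ [643.7 182.3] 34.7 label [595.6 163.8  30.5] 147 dist 51.5 yaw(deg) 21.0
23.5917
```

View pics/top5.png

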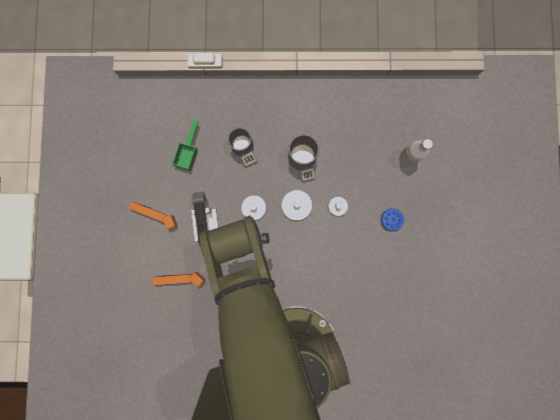

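View pics/side5.png

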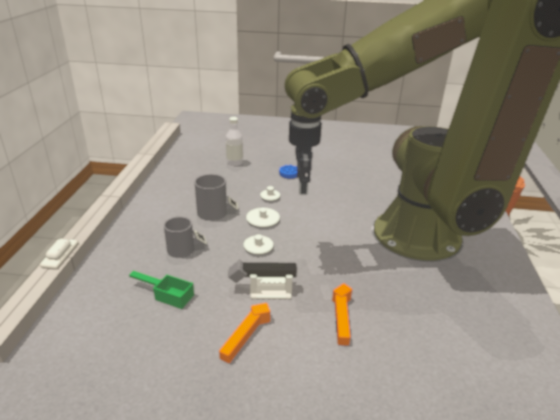

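Scanner docked at px (265,270), pots unchanged. Now the tall lid: the largest of the three, at px (297,205), radius 49 mm.

```bash
cat > lid.py <<'E'
from rig import bot
from meas import *
q=down(0,True); HG=38.0
def look(tag):
    cams={n:bot.read_camera(n) for n in("top","side")}
    for n,c in cams.items(): np.savez(f"/tmp/{n}_{tag}.npz",**c);cv2.imwrite(f"pics/{n}_{tag}.png",c["image"])
    return cams
def pick(L):
    bot.move_to([*L,120],q); bot.move_gripper(50)
    print("hit",bot.servo_line([*L,HG],q,speed=80,until_force=12))
    bot.move_gripper(15,40); s=bot.read_state(); print("grip",s["ee_pos"],s["grip_width"],s["ft_force"])
def carry(pot,H,zt=210):
    p=bot.read_state()["ee_pos"]
    bot.servo_line([p[0],p[1],zt],q,speed=150)
    print("w",bot.read_state()["grip_width"])
    bot.move_to([*pot,zt],q)
def place(pot,Hs):
    z=HG+Hs
    print("far",bot.servo_line([*pot,z+18],q,speed=100,until_force=12))
    print("touch",bot.servo_line([*pot,z-2],q,speed=20,until_force=6)); bot.dwell(.2)
    s=bot.read_state();print(s["ee_pos"],"expect z",z,s["ft_force"],s["clock"])
E
python3 - <<'E'
from lid import *
pick((448.2,2.4)); carry((607,-15),100)
cams=look("6"); measpots(cams); print(bot.read_state()["clock"])
E
```

```text
hit False
grip [448.42602728   2.3902975   38.49413502] 20.53242291956411 [-1.61009245  0.90037514  5.92285788]
w 20.3360189515026
tall top axis [603. -10.] 0 res nan free circ [0. 0.] 0.0 label [nan nan nan] 0 dist nan yaw(deg) nan
tall side axis [605.9 -13.6] 168 res 1.29 free circ [606.  -13.7] 44.0 label [544.5 -25.4  30.3] 112 dist 62.5 yaw(deg) 10.9
mid top axis [645.4 179.9] 112 res 1.07 free circ [645.5 179.8] 34.8 label [596.4 156.   33.4] 157 dist 54.5 yaw(deg) 26.0
mid side axis [643.6 182.4] 175 res 1.29 free circ [643.8 182.4] 34.9 label [594.6 164.1  31.1] 144 dist 52.4 yaw(deg) 20.5
28.4833
  return _methods._mean(a, axis=axis, dtype=dtype,
  ret = ret.dtype.type(ret / rcount)
```

View pics/side_6.png

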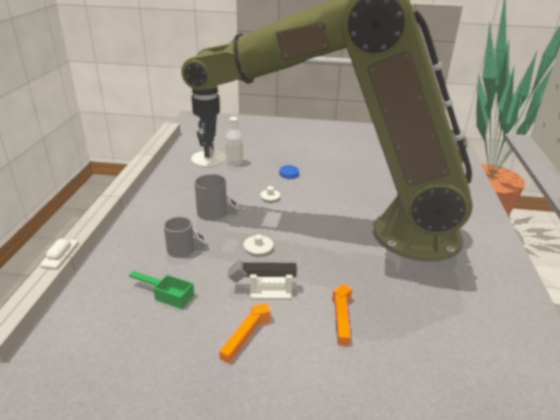

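```bash
python3 - <<'E'
from lid import *
c=dict(np.load("/tmp/side_6.npz"));W=cloud(c);Z=W[...,2]
k=(abs(Z-187)<6)&(np.hypot(W[...,0]-607,W[...,1]+15)<65)
xy=W[k][:,:2];h=cv2.convexHull(xy.astype(np.float32));print(k.sum(),cv2.minEnclosingCircle(h),cv2.fitEllipse(h))
s=least_squares(lambda p:np.hypot(*(h[:,0]-p).T)-49,[606,-14],loss="soft_l1");print(s.x,s.fun.round(1))
print(bot.read_state()["ee_pos"])
place((607,-15),100)
E
```

```text
380 ((606.3115234375, -13.171207427978516), 51.90571594238281) ((605.027099609375, -12.904702186584473), (96.26469421386719, 101.6403579711914), 27.278587341308594)
[604.90006993 -12.43998322] [-1.6 -1.5 -1.1 -1.4 -0.1  1.8  0.2  1.6  1.3 -0.6  0.4 -0.6 -0.6 -0.9
 -1.   2.6  1.4 -1.3 -2.3  4.3  1.1  1.7]
[606.28318177 -14.84653154 210.03538067]
far False
touch True
[607.01943768 -15.01395778 138.52116758] expect z 138.0 [-0.24894648 -0.08547043  5.25160985] 30.1917
```

Contact came at the expected seated height (138.5 against 138). Release and check.

```bash
python3 - <<'E'
from lid import *
bot.move_gripper(50)
p=bot.read_state()["ee_pos"]
bot.servo_line([p[0],p[1],210],q,speed=120)
bot.move_to([439.2,140.2,160],q)
cams=look("7"); measpots(cams,{"mid":(645,181)})
for n,c in cams.items():
    W=cloud(c);Z=W[...,2];d=np.hypot(W[...,0]-607,W[...,1]+15)
    k=(abs(Z-115)<6)&(d<60)
    P=W[k];A=np.c_[P[:,:2]-P[:,:2].mean(0),np.ones(len(P))];co=np.linalg.lstsq(A,P[:,2],rcond=None)[0]
    h=cv2.convexHull(P[:,:2].astype(np.float32))
    print(n,k.sum(),"z",co[2],"tilt deg",np.degrees(co[:2]),cv2.minEnclosingCircle(h))
img=cams["side"]["image"];cv2.imwrite("pics/s7c.png",cv2.resize(img[150:270,140:320],None,fx=4,fy=4,interpolation=cv2.INTER_CUBIC))
E
```

```text
mid top axis [645.6 179.8] 112 res 1.01 free circ [645.6 179.8] 34.8 label [596.4 155.9  33.2] 154 dist 54.6 yaw(deg) 25.9
mid side axis [643.6 182.4] 166 res 1.11 free circ [643.7 182.4] 34.9 label [594.6 164.1  30.4] 145 dist 52.3 yaw(deg) 20.5
top 772 z 115.02811192260506 tilt deg [0.1474967 0.0909916] ((607.4679565429688, -14.569629669189453), 48.86955261230469)
side 409 z 115.346550382046 tilt deg [-0.05039496 -0.73587016] ((605.36181640625, -12.088104248046875), 50.50713348388672)
```

View pics/s7c.png

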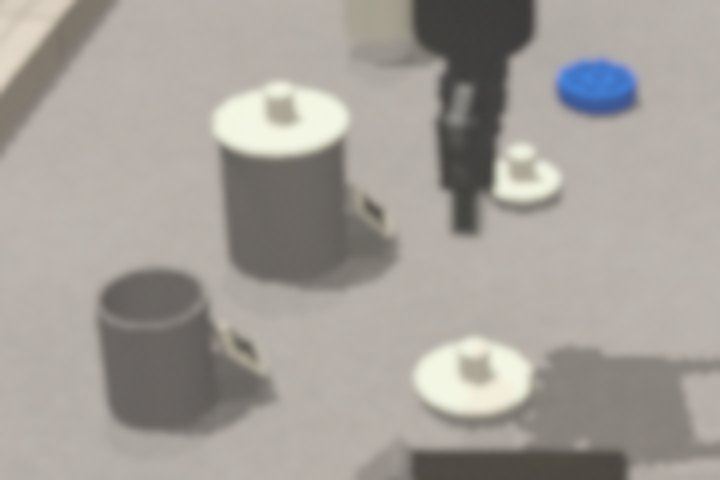

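The tall lid is level on its rim at px (280,120) of the crop, disc top at 115 mm. Now the mid lid, at crop px (473,375) and top px (254,208), radius 40 mm.

```bash
python3 - <<'E'
from lid import *
pick((439.2,140.2)); carry((644.8,181),75,190)
cams=look("8"); measpots({"side":cams["side"]},{"mid":(645,181)}); print(bot.read_state()["clock"])
c=cams["side"];W=cloud(c);Z=W[...,2]
k=(abs(Z-167)<6)&(np.hypot(W[...,0]-645,W[...,1]-181)<55)
h=cv2.convexHull(W[k][:,:2].astype(np.float32));print(k.sum(),cv2.minEnclosingCircle(h),cv2.fitEllipse(h))
E
```

```text
hit False
grip [439.41589106 140.27783998  38.49657021] 20.621400721854787 [-1.31227958  0.12423386  5.44338162]
w 20.787252501003724
mid side axis [643.9 182.5] 169 res 1.45 free circ [643.9 182.5] 34.7 label [594.8 164.   30.3] 147 dist 52.5 yaw(deg) 20.6
36.5167
346 ((643.4691162109375, 184.22183227539062), 41.82859802246094) ((642.3522338867188, 182.919921875), (78.1495132446289, 82.9524917602539), 34.23933029174805)
```

View pics/side_8.png

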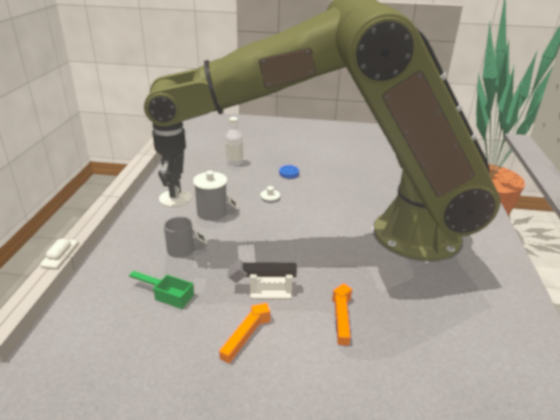

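The lid at px (175,198) is above the mid pot and centred within about 1 mm in the side view. Place it.

```bash
python3 - <<'E'
from lid import *
place((644.8,181),75)
bot.move_gripper(50)
p=bot.read_state()["ee_pos"]
bot.servo_line([p[0],p[1],190],q,speed=120)
bot.move_to([330,40,260],q)
cams=look("9")
for nm,g,H,r in(("tall",(607,-15),115,60),("mid",(644.8,181),90,50)):
  for n,c in cams.items():
    W=cloud(c);Z=W[...,2];d=np.hypot(W[...,0]-g[0],W[...,1]-g[1])
    P=W[(abs(Z-H)<6)&(d<r)];A=np.c_[P[:,:2]-P[:,:2].mean(0),np.ones(len(P))];co=np.linalg.lstsq(A,P[:,2],rcond=None)[0]
    print(nm,n,len(P),"z",co[2],"tilt",np.degrees(co[:2]),cv2.minEnclosingCircle(cv2.convexHull(P[:,:2].astype(np.float32))))
img=cams["side"]["image"];cv2.imwrite("pics/s9c.png",cv2.resize(img[160:310,130:330],None,fx=4,fy=4,interpolation=cv2.INTER_CUBIC))
a=np.load("/tmp/top0.npz")["image"]
t=lambda im:cv2.resize(im[110:260,170:350],None,fx=2.2,fy=2.2,interpolation=cv2.INTER_CUBIC)
cv2.imwrite("pics/t9c.png",np.hstack([t(a),t(cams["top"]["image"])]))
print(bot.read_state()["clock"])
E
```

```text
far False
touch True
[644.77564684 180.99874329 113.56306438] expect z 113.0 [ 0.55645561 -0.37832906  5.0631703 ] 38.2667
tall top 773 z 115.11911867529076 tilt [0.20073292 0.04231176] ((607.8155517578125, -14.514927864074707), 49.26088333129883)
tall side 401 z 115.3461841300289 tilt [-0.15058982 -0.25491273] ((605.06884765625, -11.982301712036133), 51.90165328979492)
mid top 469 z 90.11189148541928 tilt [-0.21974603  0.09817318] ((645.6185913085938, 181.5595703125), 40.345794677734375)
mid side 387 z 90.06576189960089 tilt [ 0.11387418 -0.57432806] ((643.0026245117188, 182.00379943847656), 41.48967361450195)
40.875
```

View pics/s9c.png

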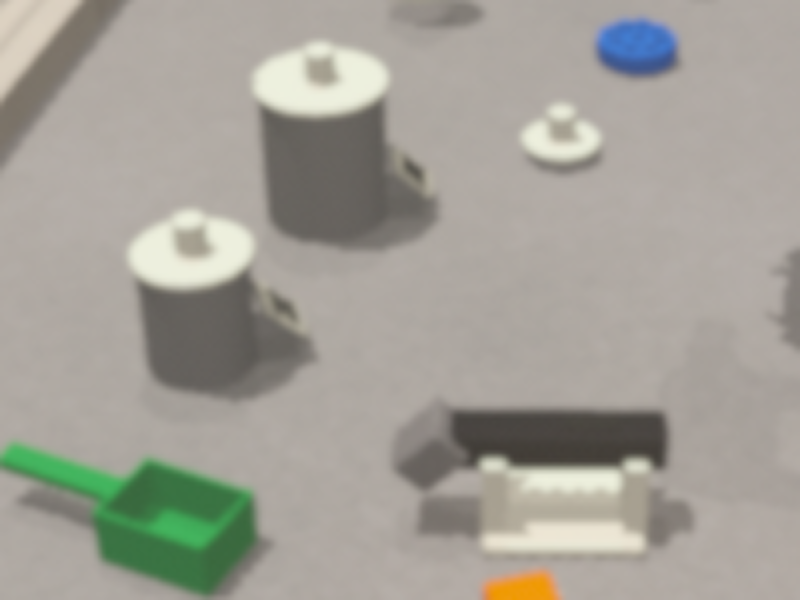

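View pics/t9c.png

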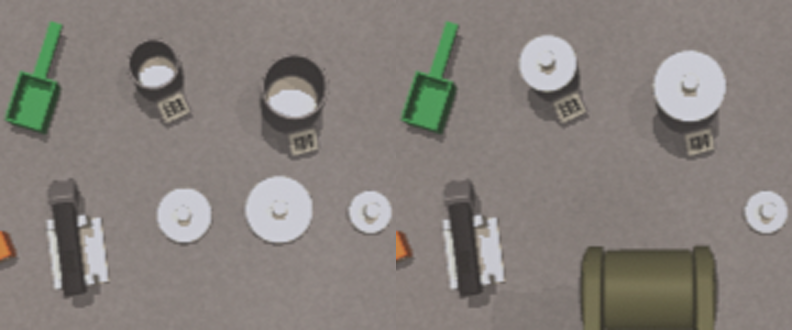

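```bash
python3 - <<'E'
from rig import bot
bot.dwell(0.5); bot.finish_job(); print(bot.read_state()["clock"])
E
```

```text
the job is handed in; nothing more can be done
the job is handed in; nothing more can be done
```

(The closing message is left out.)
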